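# Hold the cash box lock open with its key

### The job

Take the cash box's key, the one with the rectangular head, out of the wooden key block, push it fully home into the lock in the cash box's lid (its pins are sticky: if the key hangs up, rock it a little as you press) and turn it clockwise a quarter turn against its spring, to the stop. Finish still gripping the key and holding it turned, so that the latch stays drawn back while I lift the lid. Leave the other keys and everything else on the counter where they are.

Things in the scene. Friction and masses are not known exactly. Their poses are not given: they have to be found in the camera images.
- box_key: The cash box's key: steel, 86 mm long, 50 g, black plastic rectangular head. Origin at the tip of its shank, z along the shank to the head, x across the thickness of bit and head, y across their width. Shank round, 5.5 mm thick, round-nosed. Works either way round (half a turn about z). Starts head up in one of the block's slots, tip 8 mm above the counter
- box_key_head (a point): middle of that key's head, 71 mm from the tip: where to pinch it. The head spans 56 to 86 mm from the tip, 34 mm wide (y), 9 mm thick (x); pinched across its thickness it does not turn in the fingers. Below it is a neck 8 mm in diameter
- box_key_shoulder (a point): underside of the key's round shoulder (16 mm in diameter, 4 mm thick), on the axis 40 mm from the tip; the shoulder stops the key on the lock's face and rests on the block's top
- box_key_bit (a point): middle of the key's double bit (a flat wing on both sides of the shank), 11 mm from the tip: 18 mm wide (y), 4 mm thick (x), 14 mm long, from 4 to 18 mm above the tip
- till_key: another key in the block, with a round head 28 mm in diameter and 9 mm thick and a bit on one side only; it stays in the block. Origin at its tip, z up
- fridge_key: another key in the block, with a plain T-bar head (a round bar 10 mm thick, 40 mm long, its middle 62 mm above the tip); it stays in the block. Origin at its tip, z up
- key_block: stained wooden key block, fixed, 50 mm (x) by 160 mm (y) by 48 mm high, with three slots in its top, 50 mm apart along y, each 7 mm (x) by 20.5 mm (y) and 42 mm deep. A key stands in each, loosely, its shoulder on the block's top, and lifts straight out. Origin at the middle of the underside
- cash_box: grey steel cash box, fixed to the counter: 220 mm deep (x) by 300 mm wide (y), lid top 110 mm above the counter. Origin at the middle of the underside, x towards the hinges at the back. In its lid: the lock nearer the front, a coin slot and a folded carrying handle (8 mm high) behind the lock, a cup on the lid's back left part
- keyway (a point): mouth of the lock's keyway, in the face of the square 36 mm steel plate on the lid, 55 mm in front of the box's origin and 113 mm above the counter; axes as the box (z up, x to the back). The keyway is a slot 6.6 mm wide (x), 20.6 mm long (y), straight down for 20 mm, its mouth bevelled 2.5 mm all round. The key's bit lies along y to enter
- keyway_pins (a point): middle of the keyway 12 mm below the face, by its two sticky spring pins. They reach past the middle, one from each side, 10 and 15 mm below the face: a key pressed straight down hangs up with its tip 12 and again 17 mm deep, even at 20 N, but slips past when rocked 6 degrees to each side about its axis (the slot's walls allow no more) under 5 to 15 N
- keyway_home (a point): point on the lock's axis 40 mm below the face, where the key's tip is when it is fully home, its shoulder on the face (head middle 31 mm above the face). Only there is the bit below the slot, in the plug (about 6 degrees of free play), and the key can turn; a turned key cannot come out
- lock_plug (a joint): angle of the lock's plug, rad: 0 = at rest (bit across the box, along y), grows clockwise seen from above, stop at 1.62; a quarter turn is 1.57. A spring turns it back to 0 when the key is let go (about 0.05 N m at the start, 0.14 N m at a quarter turn); the plug draws the latch bolt back at the box's front
- moka_pot: aluminium stove-top coffee pot, 155 mm tall, 82 mm across, black handle; bystander. Origin at the middle of the underside
- small_moka: small aluminium stove-top coffee pot, 105 mm tall, 55 mm across; bystander. Origin at the middle of the underside
- milk_jug: steel milk jug, 90 mm tall, 76 mm across; bystander. Origin at the middle of the underside
- lid_cup: white cup, 58 mm tall, 64 mm across, standing on the back left part of the cash box's lid; bystander. Origin at the middle of the underside
- sugar_jar: sugar jar with a steel cap, 110 mm tall, 76 mm across; bystander. Origin at the middle of the underside
- spare_cup: white cup, 62 mm tall, 72 mm across; bystander. Origin at the middle of the underside
Things that resemble listed ones, but are neither listed nor needed, are in the scene too. Leave any green or pink look-alike of the box_key alone.

How it is judged:
On the way, in this order (a step that is already met when the one before it is completed fails the run):
1. the box key is out of the block, gripped (height (world z) of box_key above 0.055 m and contact force between the fingers and box_key above 2 N), for 0.1 s.
2. the key is fully home in the lock, not yet turned (z of box_key in the frame of keyway below -0.0375 m and horizontal distance between box_key and keyway below 0.004 m and value of joint lock_plug below 0.5 rad), for 0.1 s.
3. the plug is turned a quarter clockwise and held there by the gripped key for one second (z of box_key in the frame of keyway below -0.0375 m and horizontal distance between box_key and keyway below 0.004 m and value of joint lock_plug above 1.4 rad and contact force between the fingers and box_key above 2 N), for 1 s.
At the end, for the whole second after the job is handed in: Through the last second the gripped key (over 2 N) is fully home (tip 37.5 mm or more below the lock face, within 4 mm of its axis) and holds the plug still at over 1.40 rad (80 degrees) clockwise; other keys and bystanders are within 30 mm of where they were (all of step 3 and velocity of joint lock_plug between -0.2 and 0.2 rad/s and distance of each of till_key, fridge_key, moka_pot, small_moka, milk_jug, lid_cup, sugar_jar, spare_cup from where it was at the start of the episode below 0.03 m); the arm keeps its last pose, push and grip.
It fails at once if another key is pulled out or a bystander is shoved or knocked over (distance of any of till_key, fridge_key, moka_pot, small_moka, milk_jug, lid_cup, sugar_jar, spare_cup from where it was at the start of the episode above 0.03 m).
It also fails if it takes over 54 s, if anything falls off the work surface, if the arm or the gripper's body presses on something with over 40 N, if the wrist force passes 120 N, or if a joint passes its speed limit or range.

### The arm

A 6-joint arm with a two-finger parallel gripper is mounted at the origin on the work surface. World frame = base frame: x ahead of the robot, y to its left, z up, the work surface at z = 0. Lengths are in m, angles in rad, forces in N, time in s.
With the tool pointing down it reaches from about 0.275 to 0.875 m from the base axis. Payload 12.5 kg.
Tool frame: the origin (TCP) lies at the very end of the fingers, on their centre line; the grasp point (between the pads) lies 19 mm behind it; z points along the fingers, y is the line along which they close (so a half turn about z gives the same grasp; the last joint's range is limited). The gripper opens to 85 mm and grips with 20 to 120 N. Pads are 22 mm wide; open, the fingers measure 114 mm over their backs; the gripper's body (76 mm by 85 mm) begins 54 mm behind the grasp point. The pads swing forward as they close: fully open they stand 13 mm farther back than shut.
Start: joints at [-0.085, 0.351, 1.652, -0, 1.139, -0.085], TCP at [0.55, 0, 0.231] pointing down, gripper open.
Joint ranges: [-2.75, 2.75], [-0.79, 2.1], [0.01, 2.65], [-1.57, 4.71], [0.07, 3.14], [-2.87, 2.87]. Speed limits (rad/s): [2.22, 2.22, 2.79, 3.14, 3.14, 3.14].

### API

Orientations are given as a unit quaternion [w, x, y, z].
In Python, from bench import * gives the robot as it stands. Calls block until the motion is done:
- goto(position, orientation): joint-space move of the TCP to a pose.
- move_l(position, rot=None, velocity=0.15): straight line of the TCP; rot=None keeps the orientation; velocity is the mean speed in m/s.
- movej(angles): joint-space move.
- let_go() and close_gripper(strength=None): open the fingers fully, or close them until they stop; strength is the grip in N (None keeps the last).
- pause(seconds).
- solve_ik(position, orientation): joint angles nearest the present ones, or None.
- read_state(): the state.
- capture(name): name is "scene" or "side" or "wrist"; returns the picture (384x512x3 uint8, red, green, blue); there is no depth.
- camera_params(name): a dict with "camera_matrix" (3x3 intrinsics, pixels), "origin" and "rotation" of the camera in the world; the wrist camera has in their place "tool_from_camera" (4x4, takes a point from camera to tool coordinates, whose origin is the TCP and whose axes are the flange's). Camera axes: x right, y down, z forward; pixel columns grow to the right and rows downward; lengths in m; the calibration is good to about 2 mm. A picture is of the moment at which its call begins: read the wrist's pose just before it. camera_params takes no time and is no camera call.
A pose or a line that the arm cannot do raises IKError and nothing moves.
- hand_in(): hands the job in; it is judged then, once.
The state is a dict: "clock": time; "joint_positions": joint angles; "joint_velocities": joint speeds; "effort": joint torques, N m; "eef_pos": TCP position; "tool_rot": TCP orientation; "wrist_force": force on the tool from outside, world axes, zero at the start; "moment": the same for the moment, N m; "finger_gap": finger opening in m; "grasp_force": force on a finger pad.
Only numpy, scipy, OpenCV 4.12 (cv2) and the standard library are available. Lean on these libraries where they do the work, as an engineer would, in place of code of your own. Each camera call takes 0.05 s, during which the arm holds its last target. There are 200 camera calls.

## Working session

There is one attempt and no reset: what is moved stays moved. The work goes in short steps, each a Python script; the robot and the scene stay as the last script left them, time stands still between calls to the robot, and variables do not carry over. Pictures are saved under pics/ and viewed, at most 10 in all, crops included, and the job is handed in when it is done.

```bash
mkdir -p pics; ls; python3 - <<'E'
from bench import *
import cv2,numpy as np
a=capture("scene");b=capture("side");w=capture("wrist")
for n,i in zip(("scene","side","wrist"),(a,b,w)):
    cv2.imwrite(f"pics/{n}0.png",i[:,:,::-1]); p=camera_params(n); print(n,{k:np.round(v,4).tolist() for k,v in p.items()})
s=read_state();print(s)
cv2.imwrite("pics/m0.png",cv2.resize(a[:,:,::-1],(800,600),interpolation=cv2.INTER_CUBIC))
cv2.imwrite("pics/m1.png",np.vstack([cv2.resize(x[:,:,::-1],(400,300),interpolation=cv2.INTER_AREA) for x in (b,w)]))
E
```

```text
pics
scene {'camera_matrix': [[484.2718, 0.0, 252.7294], [0.0, 484.2718, 195.8279], [0.0, 0.0, 1.0]], 'origin': [1.0208, -0.8156, 1.4215], 'rotation': [-0.3005, 0.9198, 0.2423, -0.07]}
side {'camera_matrix': [[367.3562, 0.0, 255.0627], [0.0, 367.3562, 189.0947], [0.0, 0.0, 1.0]], 'origin': [0.0407, -0.5899, 0.6654], 'rotation': [-0.4439, 0.8272, -0.3028, 0.1646]}
wrist {'camera_matrix': [[330.1027, 0.0, 257.1634], [0.0, 330.1027, 191.5517], [0.0, 0.0, 1.0]], 'tool_from_camera': [[-0.001, -0.9658, -0.2594, 0.0669], [1.0, -0.0009, -0.0004, -0.0003], [0.0001, -0.2594, 0.9658, -0.1433], [0.0, 0.0, 0.0, 1.0]]}
{'clock': 0.15, 'joint_positions': array([-8.45654136e-02,  3.51128583e-01,  1.65224422e+00, -4.80252229e-06,
        1.13908872e+00, -8.45719088e-02]), 'joint_velocities': array([ 0.00057233, -0.00271006, -0.00164893,  0.00014553,  0.00055705,
        0.00085658]), 'effort': array([ 7.13946501e-04, -5.06248283e+01, -2.91500723e+01, -2.80964593e-05,
        3.35960038e-03, -3.10250061e-05]), 'eef_pos': array([5.49762169e-01, 6.35985688e-05, 2.30885756e-01]), 'tool_rot': array([-3.30634356e-04,  7.07103707e-01,  7.07109722e-01, -2.81811570e-04]), 'wrist_force': array([-0.11053944, -0.6322349 ,  0.36473947]), 'moment': array([-0.00052967,  0.00153967, -0.05055803]), 'grasp_force': 0.0, 'finger_gap': 0.08529503958482686}
```

View pics/m0.png

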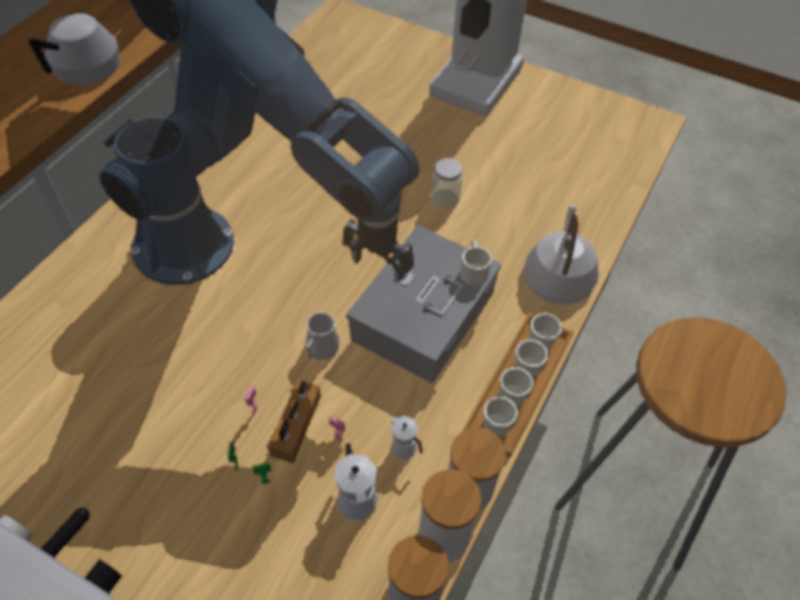

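View pics/m1.png

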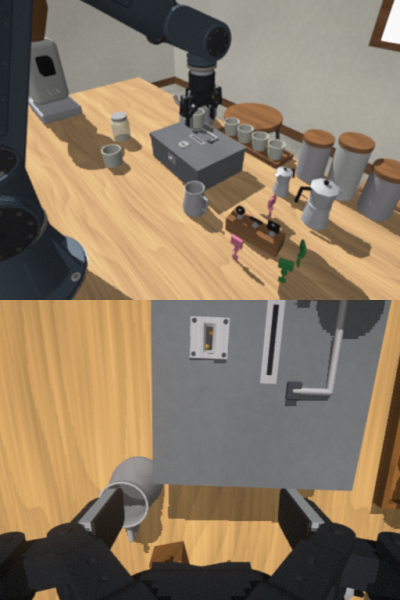

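The overview shows the block near scene pixel (189,269) with its three keys. Pink and green decoys stand around it. The lock plate shows in the wrist image near (266,49). Next I move the wrist over the block and over the lock, taking two views of each.

```bash
cat > h.py <<'E'
from bench import *
import cv2,numpy as np
from scipy.spatial.transform import Rotation as R
def rot(q): return R.from_quat(np.roll(q,-1)).as_matrix()
def quat(m): return np.roll(R.from_matrix(m).as_quat(),1)
def cam(name,s=None):
    p=camera_params(name);K=np.array(p["camera_matrix"])
    if name!="wrist": return K,rot(p["rotation"]),np.array(p["origin"])
    T=np.array(p["tool_from_camera"]);Rt=rot(s["tool_rot"])
    return K,Rt@T[:3,:3],Rt@T[:3,3]+s["eef_pos"]
def ray(c,uv): d=c[1]@np.linalg.solve(c[0],[*uv,1.]);return c[2],d/np.linalg.norm(d)
def onplane(c,uv,z): o,d=ray(c,uv);return o+d*(z-o[2])/d[2]
def tri(rays):
    A=sum(np.eye(3)-np.outer(d,d) for o,d in rays);b=sum((np.eye(3)-np.outer(d,d))@o for o,d in rays)
    x=np.linalg.solve(A,b);return x,[np.linalg.norm(np.cross(x-o,d)) for o,d in rays]
def proj(c,X): v=c[0]@(c[1].T@(np.asarray(X)-c[2]));return v[:2]/v[2]
def down(yaw):  # tool x at angle yaw in world, tool z down
    c,s=np.cos(yaw),np.sin(yaw);return quat(np.array([[c,s,0],[s,-c,0],[0,0,-1]]))
def shot(name):
    s=read_state();i=capture("wrist");cv2.imwrite(f"pics/{name}.png",i[:,:,::-1]);np.save(f"pics/{name}.npy",np.r_[s["eef_pos"],s["tool_rot"]]);return i,s
def load(name):
    a=np.load(f"pics/{name}.npy");return cv2.imread(f"pics/{name}.png"),cam("wrist",dict(eef_pos=a[:3],tool_rot=a[3:]))
E
python3 - <<'E'
from h import *
shot("l1")
c=cam("scene");B=onplane(c,(189,269),.05);L=onplane(c,(260,176),.113);print(B,L)
q=down(np.pi/2)
for n,p in (("l2",(L[0]+.0,L[1]-.03,.33)),("b1",(B[0]-.03,B[1],.28)),("b2",(B[0]+.05,B[1]+.03,.28))):
    goto(p,q);shot(n);print(n,read_state()["eef_pos"],read_state()["clock"])
cv2.imwrite("pics/v1.png",np.vstack([cv2.resize(cv2.imread(f"pics/{n}.png"),(400,300)) for n in("l2","b2")]))
E
```

```text
[ 0.52098361 -0.28457475  0.05      ] [0.55804572 0.1091057  0.113     ]
l2 [0.55763936 0.07876854 0.3289231 ] 0.825
b1 [ 0.4914816  -0.28370109  0.28011925] 2.2667
b2 [ 0.57113144 -0.25379528  0.27981269] 2.75
```

View pics/b1.png

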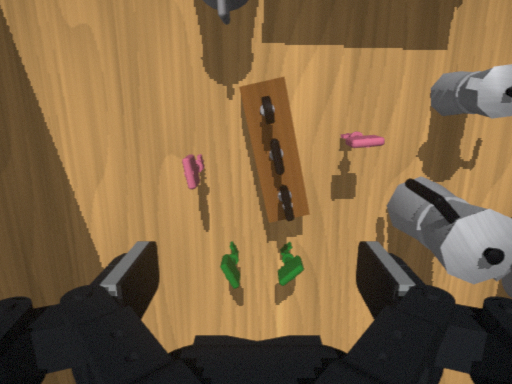

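View pics/v1.png

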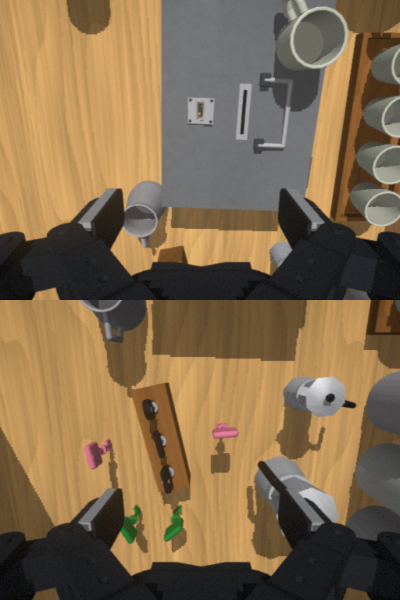

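b1 shows the block rotated by about 10°, with keys at about (267,110), (277,156) and (286,202). The green and pink decoys are nearby. From above the heads look alike, so I zoom in on the block in several views.

```bash
python3 - <<'E'
from h import *
def crop(i,u,v,w,h,k): return cv2.resize(i[v:v+h,u:u+w],None,fx=k,fy=k,interpolation=cv2.INTER_CUBIC)
b1,c1=load("b1");b2,c2=load("b2");sd=capture("side")[:,:,::-1]
s=proj(cam("side"),(.52,-.285,.06)).astype(int);print(s)
A=crop(b1,230,70,90,160,3);B=crop(b2,165,100,90,160,3)
C=crop(np.ascontiguousarray(sd),s[0]-45,s[1]-40,86,160,3)
cv2.imwrite("pics/z.png",np.hstack([A,B,C]))
E
```

```text
[332 285]Traceback (most recent call last):
  File "<stdin>", line 7, in <module>
    return _nx.concatenate(arrs, 1, dtype=dtype, casting=casting)
           ~~~~~~~~~~~~~~~^^^^^^^^^^^^^^^^^^^^^^^^^^^^^^^^^^^^^^^
ValueError: all the input array dimensions except for the concatenation axis must match exactly, but along dimension 0, the array at index 0 has size 480 and the array at index 2 has size 417
```

```bash
python3 - <<'E'
from h import *
def crop(i,u,v,w,h,k): return cv2.resize(i[v:v+h,u:u+w],None,fx=k,fy=k,interpolation=cv2.INTER_CUBIC)
b1,c1=load("b1");b2,c2=load("b2");sd=capture("side")[:,:,::-1]
cv2.imwrite("pics/side1.png",sd)
A=crop(b1,230,70,80,160,3);B=crop(b2,165,100,85,160,3)
C=crop(cv2.imread("pics/side1.png"),280,235,100,120,4)[:480]
cv2.imwrite("pics/z.png",np.hstack([A,B,C])[:,:800])
E
```

```text
(no output)
```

View pics/z.png

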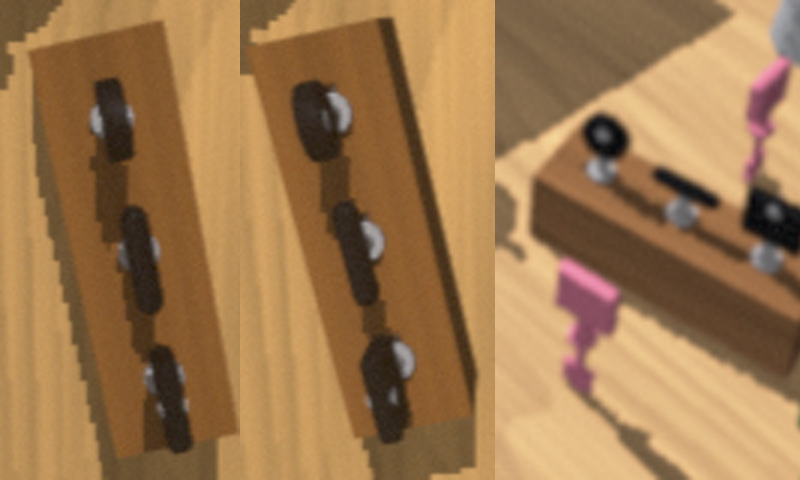

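The side view, zoomed at the right, shows the round head, the T-bar and the rectangular head in that order. So the box key is the one nearest −y, at b1 (286,203). Next I take close wrist views all around it and around the lock.

```bash
python3 - <<'E'
from h import *
_,c1=load("b1");_,c2=load("l2")
K=onplane(c1,(286,203),.085);T=onplane(c1,(267,110),.085);L=onplane(c2,(200*1.28,110*1.28),.113)
d=T-K;yaw=np.arctan2(d[1],d[0]);print(K,T,L,np.degrees(yaw))
def views(pre,P,yaw,z):
    f=np.array([np.cos(yaw),np.sin(yaw),0]);g=np.array([f[1],-f[0],0])
    for i,(a,b) in enumerate(((-.03,-.02),(-.03,.02),(.03,.02),(.03,-.02))):
        # camera foot displaced by a,b from P; camera sits .067 along f
        p=P+f*(a-.045)+g*b;p[2]=z;goto(p,down(yaw));pause(.15);shot(f"{pre}{i}")
views("k",K,yaw,.175);views("p",L,np.pi/2,.215)
print(read_state()["clock"])
a=[cv2.imread(f"pics/{n}.png") for n in("k0","k2","p0","p2")]
cv2.imwrite("pics/v2.png",cv2.resize(np.vstack([np.hstack(a[:2]),np.hstack(a[2:])]),(800,600),interpolation=cv2.INTER_AREA))
E
```

```text
[ 0.52184744 -0.3205238   0.085     ] [ 0.50077411 -0.22379017  0.085     ] [0.55612545 0.10639413 0.113     ] 102.28981455933946
8.45
```

View pics/v2.png

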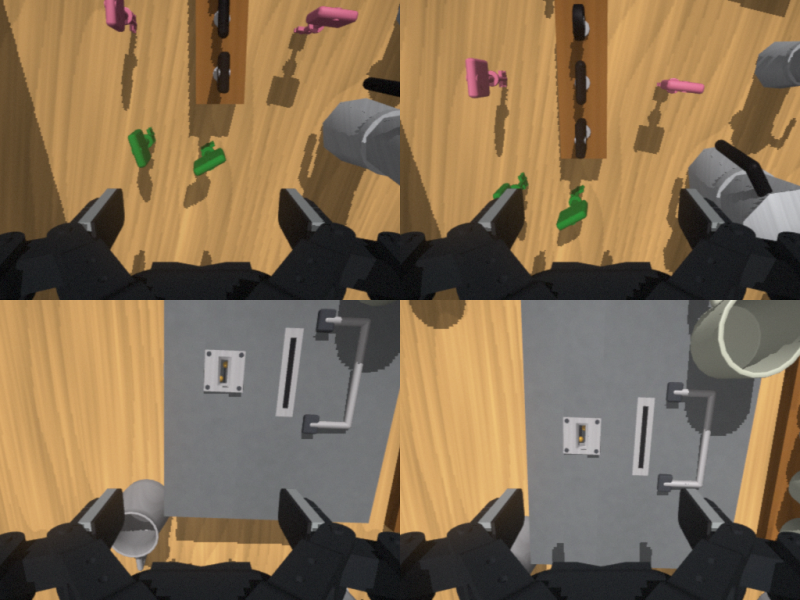

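The box key's head is at about (285,95) in k0 and (233,177) in k2 in full-frame pixels. The plate is at (286,92) in p0 and (232,175) in p2. Now I extract masks and triangulate.

```bash
python3 - <<'E'
from h import *
K=np.array([.5218,-.3205,.08]);L=np.array([.556,.1064,.113])
def comp(m,uv,r=45):
    n,l,s,c=cv2.connectedComponentsWithStats(m.astype(np.uint8))
    ok=[i for i in range(1,n) if s[i,4]>25 and np.hypot(*(c[i]-uv))<r]
    i=max(ok,key=lambda i:s[i,4]);return (l==i)
def quadr(m):
    cnt=max(cv2.findContours(m.astype(np.uint8),0,1)[0],key=cv2.contourArea);return cnt,cv2.minAreaRect(cnt)
ks=[];ends=[];ps=[];cor=[];sl=[];tiles=[]
for i in range(4):
    im,c=load(f"k{i}");uv=proj(c,K);m=comp(im.max(2)<70,uv,25)
    cnt,r=quadr(m);print("k",i,uv.round(),m.sum(),np.round(r[0],1),np.round(r[1],1),round(r[2],1))
    ks.append(ray(c,r[0]))
    im2=im.copy();im2[m]=(255,255,0);u,v=uv.astype(int);tiles.append(cv2.resize(im2[max(v-40,0):max(v-40,0)+80,u-40:u+40],(320,320),interpolation=0)[:280,:200*1])
    im,c=load(f"p{i}");uv=proj(c,L);m=comp(im.min(2)>140,uv,25)
    cnt,r=quadr(m);ps.append(ray(c,r[0]));b=cv2.boxPoints(r)
    W=np.array([onplane(c,q,.113) for q in b]);e=[W[(j+1)%4]-W[j] for j in range(4)]
    an=[np.degrees(np.arctan2(x[1],x[0]))%90 for x in e]
    # slot: non-plate interior pixels near centre
    hsv=cv2.cvtColor(im,cv2.COLOR_BGR2HSV);box=np.zeros(m.shape,np.uint8)
    cv2.circle(box,tuple(int(x) for x in r[0]),int(min(r[1])*.36),1,-1)
    s=comp((box>0)&(im.min(2)<115),r[0],12);_,rs=quadr(s)
    print("p",i,m.sum(),np.round(r[0],1),np.round(r[1],1),"edges mm",[round(1e3*np.linalg.norm(x),1) for x in e],np.round(an,1),"slot",np.round(rs[0],1),np.round(rs[1],1),onplane(c,rs[0],.113).round(4),onplane(c,r[0],.113).round(4))
    sl.append(ray(c,rs[0]))
print("key",tri(ks));print("plate",tri(ps));print("slot",tri(sl))
# block top outline for yaw and height
E
```

```text
k 0 [285.  91.] 799 [284.5  92. ] [52. 17.] 90.0
p 0 2152 [286.9  90.4] [52.1 53.2] edges mm [np.float64(36.1), np.float64(36.3), np.float64(36.2), np.float64(37.8)] [87.4 87.5 89.8 87.5] slot [286.  90.] [30. 10.] [0.5564 0.1062 0.113 ] [0.5571 0.106  0.113 ]
k 1 [229.  91.] 758 [229.5  91.9] [54.1 16.2] 88.6
p 1 2197 [231.   91.2] [52.3 53.4] edges mm [np.float64(36.4), np.float64(36.4), np.float64(36.4), np.float64(37.9)] [84.9 87.5 87.3 87.4] slot [231.5  91.5] [29.  9.] [0.5569 0.1059 0.113 ] [0.5565 0.1061 0.113 ]
k 2 [231. 174.] 644 [231.  176.5] [51. 14.] 90.0
p 2 1882 [231.9 173.2] [49.5 47.1] edges mm [np.float64(36.5), np.float64(36.8), np.float64(36.5), np.float64(38.2)] [85.5 87.7 87.7 87.6] slot [232.5 172.5] [25.  9.] [0.5569 0.1066 0.113 ] [0.5564 0.1061 0.113 ]
k 3 [284. 175.] 699 [283.9 177.5] [15.8 51.1] 2.1
p 3 1753 [284.4 173.7] [48.3 46.8] edges mm [np.float64(36.2), np.float64(36.0), np.float64(36.3), np.float64(37.4)] [88.3 88.1  0.5 88. ] slot [283.5 171. ] [24.  9.] [0.5565 0.108  0.113 ] [0.5572 0.106  0.113 ]
key (array([ 0.52203954, -0.32131343,  0.08279976]), [np.float64(0.00046613899902367043), np.float64(0.00046498736979296723), np.float64(0.00028656980799529364), np.float64(0.0005228467713796425)])
plate (array([0.55682321, 0.10615278, 0.11435767]), [np.float64(0.0002904995992720783), np.float64(0.00022469557725576775), np.float64(0.0003465801720373166), np.float64(0.0003254436274034036)])
slot (array([0.55670392, 0.10632837, 0.10861955]), [np.float64(0.00012066804624030716), np.float64(0.00031023890601648824), np.float64(0.0006265265787751759), np.float64(0.0008253863206579251)])
```

```bash
python3 - <<'E'
from h import *
yaw=np.radians(102.3);x,y=.5220,-.3213
goto((x,y,.15),down(yaw));move_l((x,y,.0605),velocity=.1)
close_gripper(60);pause(.2)
s=read_state();print(s["eef_pos"],s["finger_gap"],s["grasp_force"],s["wrist_force"],s["clock"])
if s["finger_gap"]<.012 and s["finger_gap"]>.005:
    move_l((x,y,.20),velocity=.12);pause(.2)
    s=read_state();print(s["eef_pos"],s["finger_gap"],s["grasp_force"],s["wrist_force"],s["moment"],s["clock"])
    i,s=shot("g1");j=capture("side");cv2.imwrite("pics/g1s.png",j[:,:,::-1])
    k=capture("scene");cv2.imwrite("pics/g1c.png",k[:,:,::-1])
    tip=s["eef_pos"]+[0,0,-.052]
    a=[cv2.imread("pics/g1.png")]
    for n in("side","scene"):
        u,v=proj(cam(n),tip).astype(int);print(n,u,v)
        im=cv2.imread("pics/g1s.png" if n=="side" else "pics/g1c.png");a.append(cv2.resize(im[v-60:v+36,u-64:u+64],(512,384),interpolation=cv2.INTER_CUBIC))
    w=cv2.resize(a[0][130:370,100:420],(512,384))
    cv2.imwrite("pics/v3.png",cv2.resize(np.vstack([np.hstack([a[0],w]),np.hstack(a[1:])]),(800,600),interpolation=cv2.INTER_AREA))
E
```

```text
[ 0.52202376 -0.32130329  0.06051899] 0.008454882067965077 61.12971067428589 [0.00173645 0.39485638 0.46746132] 11.9167
[ 0.52186527 -0.32119561  0.19949605] 0.00824081592606496 61.209672689437866 [-0.19983874 -0.7342922   0.11904079] [-0.02935957 -0.02827669  0.01798584] 13.4333
side 353 264
scene 179 263
```

View pics/v3.png

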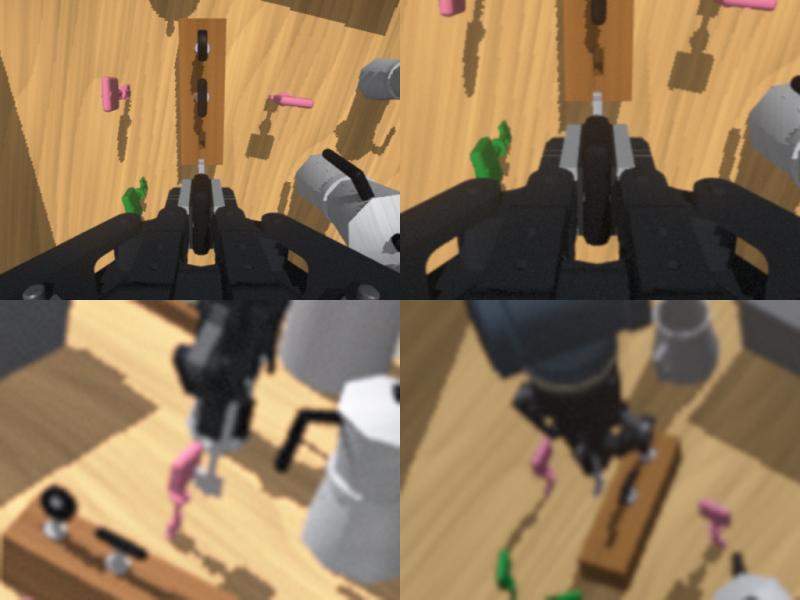

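The key is gripped by its head and lifted. Its bit shows at wrist pixel (258,208), on the gripper's midline. Next I check the in-hand offset numerically.

```bash
python3 - <<'E'
from h import *
im,c=load("g1");s=np.load("pics/g1.npy");Rt=rot(s[3:])
P=lambda t:proj(c,s[:3]+Rt@np.array(t)).round(1)
for n,t in dict(bitlow=(.009,0,.048),bithi=(.009,0,.034),bitlowA=(.009,.002,.048),bitlowB=(.009,-.002,.048),tip=(0,0,.052),headtop=(.017,0,-.034),headtopfar=(-.017,0,-.034)).items(): print(n,P(t))
g=im.astype(int)
for v in range(198,236,2): print(v,' '.join(f"{x:3d}" for x in g[v,246:272].mean(1).astype(int)), '|',(g[v,258].max()-g[v,258].min()))
E
```

```text
bitlow [257.4 202. ]
bithi [257.4 209.2]
bitlowA [260.7 202. ]
bitlowB [254.1 202. ]
tip [257.4 214. ]
headtop [257.5 246.9]
headtopfar [257.5 328.3]
198 102 103 102 100  99  99  98  97  93  95 101 103 102 103 100 102 103 102  99 104 103 106 105 106 106 105 | 97
200 104 101 103 101  99  97  96  95 100  96  99 100 103  99 103 105 104 103 103 103 100 104 105 105 104 105 | 97
202 101 101 101 101 100  96  96  98  99 101 105 105 106 108 104 102 102 101 101 103 103 106 103 104 105 104 | 90
204 103 101 104 101 101  99  97 107 130 150 155 152 152 154 145 123 106 103 104 101 101 101 103 104 105 105 | 8
206 101 103  98  98  98  97 100 110 138 168 172 169 168 163 158 128 104  96 104 104 104 102 105 108 102 102 | 6
208 101  98 100 104 101 100  97 108 129 149 154 152 147 150 144 123 104  98 103 102 102 105 106 104 103 103 | 6
210 101 100  99 103  99  99  97 110 138 154 154 156 155 154 150 130 106 106 100 101 102 103 106 100 108 102 | 6
212  91 100  95  99  96 100 102 120 154 171 176 175 171 171 165 140 107 101 100 100 103 100  98  96  93  93 | 5
214  97 100  94 101  98  97 103 116 148 172 174 173
[... 486 characters left out ...]
96  94  94  95  95 | 7
224 100 100  96  70  52  47  42  37  39  38  42  43  37  34  35  40  37  42  51  67  86  96  94  92  94  98 | 20
226 101  99  82  40  38  40  36  38  38  40  40  35  40  40  42  39  39  39  38  45  61  85  94  92  97  99 | 15
228  96  80  48  40  38  39  42  37  35  38  36  34  31  36  38  39  40  36  38  36  39  64  90  96  94  99 | 23
230  47  35  40  40  36  37  38  37  36  40  39  37  36  37  40  39  38  38  35  34  38  39  41  55  91 129 | 15
232  43  38  35  37  30  37  38  37  36  36  39  36  34  34  33  37  36  36  36  40  36  35  39  48  88 127 | 18
234  42  40  36  40  37  35  37  39  40  37  35  34  34  38  38  31  37  37  38  36  40  34  38  45  81 116 | 16
```

```bash
cat >> h.py <<'E'
X,Y,YAW,FACE=.5568,.1062,np.radians(87.6),.1137
def F(n=3):
    f=[]
    for _ in range(n): f.append(np.r_[read_state()["wrist_force"],read_state()["moment"]]);pause(.02)
    return np.mean(f,0)
def ln(x,y,z,yaw,v=.03): move_l((x,y,z),rot=down(yaw),velocity=v)
def depth(): return 1e3*(FACE-(read_state()["eef_pos"][2]-.052))
E
python3 - <<'E'
from h import *
s=read_state();p=s["eef_pos"]
move_l((p[0],p[1],.25),velocity=.15)
goto((X,Y,.25),down(YAW));ln(X,Y,.172,YAW,.1);pause(.2)
f0=F(6);np.save("f0.npy",f0);print(read_state()["eef_pos"],f0.round(2),read_state()["joint_positions"].round(2),read_state()["clock"])
z=.169
while z>.150:
    ln(X,Y,z,YAW);f=F(2)-f0;print(round(depth(),1),f.round(2))
    if np.linalg.norm(f[:3])>8: break
    z-=.002
print(read_state()["clock"])
E
```

```text
[0.55692182 0.10621794 0.17231451] [-0.22 -0.2  -0.7  -0.02  0.01  0.  ] [ 0.11  0.45  1.67 -0.    1.03  0.15] 16.8833
-3.1 [ 0.72  0.68 -0.26 -0.01 -0.01 -0.02]
-1.2 [ 0.49 -0.13  0.74  0.01 -0.01 -0.01]
0.8 [ 0.14  0.57 -0.03  0.04  0.02 -0.  ]
2.8 [ 0.37  0.18 -0.12  0.01  0.01 -0.03]
4.8 [-0.17  0.1  -0.27  0.03 -0.01  0.01]
6.8 [ 0.06 -0.04 -0.52  0.07  0.01 -0.01]
8.8 [0.29 0.61 0.14 0.06 0.01 0.  ]
10.8 [ 0.43 -0.58  0.66  0.02  0.04 -0.01]
12.3 [-0.63 -0.47  5.31  0.01  0.21 -0.  ]
13.2 [-2.780e+00 -8.600e-01  1.646e+01 -9.000e-02  7.500e-01 -1.000e-02]
19.7167
```

The key is in the keyway and hung up on the first pin at about 12.5 mm, as expected. Now I rock it while controlling the force.

```bash
python3 - <<'E'
from h import *
f0=np.load("f0.npy");z=.1515;sg=1
for k in range(45):
    fz=(F(1)-f0)[2]
    z+=np.clip((fz-10)*.0001,-.0015,.0008)
    z=max(z,FACE+.012-.002)
    ang=np.radians(6.0)*sg;sg=-sg
    ln(X,Y,z,YAW+ang,.03);f=F(1)-f0
    print(k,round(depth(),1),"fz %.1f mz %.2f z %.4f"%(f[2],f[5],z),np.round(f[:2],1))
    if depth()>24 or np.linalg.norm(f[:3])>30 or read_state()["clock"]>33: break
ln(X,Y,z,YAW);print(depth(),(F()-f0).round(2),read_state()["clock"])
E
```

```text
0 13.4 fz 7.4 mz 0.06 z 0.1520 [-1.6 -0.7]
1 13.5 fz 9.5 mz 0.01 z 0.1517 [-3.   0.7]
2 14.5 fz -0.3 mz 0.01 z 0.1516 [-0.2 -0.3]
3 15.2 fz -0.9 mz -0.00 z 0.1506 [ 0.2 -0.3]
4 16.3 fz -0.3 mz 0.00 z 0.1496 [-0.7  0.7]
5 16.7 fz 6.9 mz 0.03 z 0.1485 [-2.5  0.9]
6 17.4 fz 2.6 mz 0.04 z 0.1481 [ 1.  -0.1]
7 17.6 fz 7.5 mz 0.03 z 0.1475 [-0.2 -0.1]
8 18.1 fz 6.2 mz 0.03 z 0.1472 [1.6 1.1]
9 18.6 fz 7.5 mz 0.02 z 0.1467 [ 0.1 -0.8]
10 19.6 fz -0.8 mz 0.04 z 0.1464 [ 2.  -0.5]
11 20.3 fz 0.9 mz 0.06 z 0.1453 [3.1 1.8]
12 21.5 fz 0.3 mz 0.03 z 0.1444 [ 0.5 -0.1]
13 22.3 fz 1.2 mz 0.02 z 0.1434 [ 2.3 -1.2]
14 23.3 fz 0.6 mz 0.05 z 0.1425 [ 1.2 -0. ]
15 24.1 fz 1.9 mz 0.06 z 0.1415 [ 1.5 -1.1]
24.196478402087497 [ 1.35  0.01  0.9   0.01 -0.16  0.03] 26.1917
```

```bash
python3 - <<'E'
from h import *
f0=np.load("f0.npy");z=read_state()["eef_pos"][2]
while z>.122:
    z-=.002 if depth()<36 else .0007
    ln(X,Y,z,YAW,.05);f=F(1)-f0;print(round(depth(),1),f.round(2))
    if np.linalg.norm(f[:3])>14: break
pause(.3);print(z,depth(),(F()-f0).round(2),read_state()["clock"],read_state()["finger_gap"],read_state()["grasp_force"])
E
```

```text
26.5 [ 0.8   0.13 -1.08  0.09 -0.24  0.05]
28.6 [ 1.87  1.   -3.63  0.08 -0.38  0.01]
30.2 [ 2.33  0.38 -1.91  0.06 -0.35 -0.  ]
32.2 [ 3.55  0.23 -0.57  0.08 -0.44  0.01]
34.4 [ 3.2   0.65 -2.53  0.02 -0.57 -0.  ]
36.3 [ 1.35 -0.35 -0.45  0.01 -0.43 -0.05]
36.9 [ 1.67 -0.16  0.42 -0.01 -0.37  0.  ]
37.6 [ 2.11  0.34  0.48  0.01 -0.36  0.04]
38.3 [ 1.95  0.72 -0.73 -0.03 -0.32  0.01]
39.0 [ 1.03  0.22  0.32  0.01 -0.32 -0.03]
39.8 [ 1.09 -0.64 -0.1   0.03 -0.41 -0.02]
40.2 [ 1.4   0.71  2.96  0.02 -0.22  0.  ]
40.4 [-2.02 -0.64 10.63 -0.05  0.22  0.  ]
40.5 [-3.180e+00 -8.400e-01  1.696e+01 -1.400e-01  7.300e-01  1.000e-02]
0.12389752746965371 40.486023536593365 [-3.520e+00 -4.800e-01  1.632e+01 -1.300e-01  6.900e-01 -1.000e-02] 30.275 0.008404217961715808 63.809731006622314
```

The key is home: 40.5 mm deep, with the shoulder on the face. Now the clockwise turn.

```bash
python3 - <<'E'
from h import *
f0=np.load("f0.npy");z=.1243
for d in (5,15,30,45,60,75,85,90,93):
    p=solve_ik((X,Y,z),down(YAW-np.radians(d)));
    goto((X,Y,z),down(YAW-np.radians(d)));f=F(2)-f0
    print(d,round(depth(),1),f.round(2),read_state()["eef_pos"][:2].round(4),round(read_state()["joint_positions"][5],2))
    if np.linalg.norm(f[:3])>35 or abs(f[5])>.8: break
    z+=np.clip((f[2]-10)*.00005,-.0005,.0005)
pause(.5);s=read_state();print(s["clock"],s["finger_gap"],s["grasp_force"])
i,_=shot("t1");j=capture("side");im=cv2.resize(j[:,:,::-1][150:300,150:350],(512,384))
cv2.imwrite("pics/v4.png",cv2.resize(np.hstack([i[:,:,::-1],im]),(800,300)))
E
```

```text
5 40.4 [-0.66 -0.26 11.35 -0.06  0.22 -0.02] [0.5572 0.1062] 0.24
15 40.4 [ 1.31 -0.56  9.74 -0.14 -0.14  0.02] [0.5575 0.1062] 0.41
30 40.4 [ 2.85 -1.2   8.96 -0.35 -0.5   0.03] [0.5578 0.1061] 0.67
45 40.3 [ 3.75 -2.62  8.76 -0.63 -0.78  0.05] [0.5581 0.1059] 0.93
60 40.3 [ 4.7  -4.11  8.39 -0.96 -0.95  0.08] [0.5584 0.1056] 1.2
75 40.3 [ 4.94 -6.3   8.78 -1.42 -1.04  0.07] [0.5585 0.1053] 1.46
85 40.3 [ 5.1  -7.93  9.42 -1.75 -1.01  0.13] [0.5586 0.1051] 1.63
90 40.3 [ 4.91 -8.62  9.88 -1.87 -1.01  0.09] [0.5586 0.105 ] 1.72
93 40.3 [ 5.57 -9.34 10.11 -2.   -1.    0.14] [0.5585 0.1049] 1.77
33.8417 0.008124253405958213 62.66728162765503
```

View pics/v4.png

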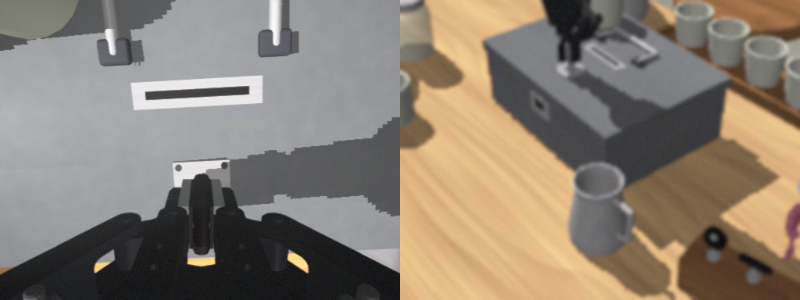

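The turn torque has reached 0.14 N m, which matches the spring at a quarter turn. Before handing in, I relax the side load and add 2°.

```bash
python3 - <<'E'
from h import *
f0=np.load("f0.npy");z=.1243
for x,y,d in ((.5577,.1055,94),(.5583,.1049,95)):
    goto((x,y,z),down(YAW-np.radians(d)));pause(.2);f=F(4)-f0;s=read_state();m=rot(s["tool_rot"])
    print(d,depth(),f.round(2),s["eef_pos"].round(4),"turn",87.6-np.degrees(np.arctan2(m[1,0],m[0,0])),"tilt",m[:,2].round(4))
pause(1);s=read_state();print(s["clock"],s["grasp_force"],(F()-f0).round(2))
E
```

```text
94 40.33548205954995 [ 2.29 -6.22  9.91 -1.38 -0.46  0.17] [0.5588 0.1046 0.1254] turn 93.96507372791449 tilt [ 0.0028 -0.0015 -1.    ]
95 40.38251246921967 [-1.000e-01 -3.810e+00  1.145e+01 -8.500e-01 -1.000e-02  1.700e-01] [0.5589 0.1044 0.1253] turn 94.96924060668366 tilt [ 1.8e-03 -9.0e-04 -1.0e+00]
35.975 62.91124105453491 [-0.05 -4.09 10.91 -0.85 -0.05  0.19]
```

```bash
python3 -c "
from h import *
print(hand_in())"
```

```text
the job is handed in; nothing more can be done
None
```

I handed the job in with the cash box key fully home (about 40 mm deep), the gripper turned about 95° clockwise and still holding it at about 63 N. I can't read the plug angle directly; the turning torque passed the spring's quarter-turn value. I saw no contact with the other keys or bystanders, and the hand-in returned no verdict.

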